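Change the projector lamp over to the standby supply

TASK

Change the projection microscope's lamp over from the main supply to the standby one: first turn the rotary dimmer handle anticlockwise right back to its zero stop, then flip the main isolator (the flat paddle lever) down the slope to off, and only after that flip the standby isolator (the ball-ended lever) up the slope to on. Leave the dimmer at zero and both levers fully home, and do not shift or tip anything that stands around on the bench.

Things in the scene. Friction and masses are not known exactly. Their poses are not given: they have to be found in the camera images.
- dimmer_unit: Grey unit fixed to the table, with the rotary dimmer handle, 180 deep (its x) x 120 wide (its y) x 128 mm high. Origin: centre of underside, z up; its -x, the front, looks away from the robot. Front panel slopes at 30 deg: from z 50 at x -90 to z 127 at x +44 mm, then a flat top; outward normal (-0.5, 0, 0.866), up the slope = (0.866, 0, 0.5). No rail.
- main_unit: Grey unit fixed to the table, the main supply (paddle lever), 180 deep (its x) x 120 wide (its y) x 128 mm high. Origin: centre of underside, z up; its -x, the front, looks away from the robot. Front panel slopes at 30 deg: from z 50 at x -90 to z 127 at x +44 mm, then a flat top; outward normal (-0.5, 0, 0.866), up the slope = (0.866, 0, 0.5). A guard rail spans it.
- standby_unit: Grey unit fixed to the table, the standby supply (ball lever), 180 deep (its x) x 120 wide (its y) x 128 mm high. Origin: centre of underside, z up; its -x, the front, looks away from the robot. Front panel slopes at 30 deg: from z 50 at x -90 to z 127 at x +44 mm, then a flat top; outward normal (-0.5, 0, 0.866), up the slope = (0.866, 0, 0.5). A guard rail spans it.
- dimmer_unit_pivot (a point): Where the dimmer's axis meets the panel: the panel's centre, at (-23, 0, 88.7) mm in the unit's frame, axes as the unit's. Grip bar 56 mm long, 13 mm thick, 6 to 38 mm above the panel, on a 54 mm disc 8 mm high.
- main_unit_pivot (a point): On the main lever's hinge axis: the panel's centre, at (-23, 0, 88.7) mm in the unit's frame, axes as the unit's. A 12 mm round guard rail crosses over the unit at unit x 0, z 214 (y -50 to 50), its sides run back to x 60, z 195, then down. The guard rail blocks a gripper held straight down over the lever; one leaning 25 to 40 deg, its body towards the unit's front, is clear.
- standby_unit_pivot (a point): On the standby lever's hinge axis: the panel's centre, at (-23, 0, 88.7) mm in the unit's frame, axes as the unit's. A 12 mm round guard rail crosses over the unit at unit x 0, z 214 (y -50 to 50), its sides run back to x 60, z 195, then down. The guard rail blocks a gripper held straight down over the lever; one leaning 25 to 40 deg, its body towards the unit's front, is clear.
- dimmer (a joint): Dimmer handle angle, rad, about the panel normal. 0 = zero stop, bar pointing straight up the slope (white mark uppermost); grows clockwise seen facing the panel, to 1.6. Stays where left; about 0.1 Nm to turn.
- dimmer_grip (a point): Point inside the dimmer's grip bar, on its axis, 30 mm off the panel; z is the panel's outward normal, x lies along the bar to its white mark; turns with the handle.
- main_lever (a joint): rad, 0 to 0.9, turning about the unit's y through the panel centre. 0 = fully ON (as it starts), 0.9 = fully OFF. OFF stop: lever leans 25.8 deg down the slope from the panel normal (55.8 deg from vertical, to the unit's -x). ON stop: 25.8 deg up the slope from it (4.2 deg from vertical, to -x). A spring pulls it to the nearer stop from 0.45; about 6 N at the grip throws it.
- main_lever_grip (a point): Middle of the flat steel paddle, 48 mm from the hinge; z along the lever outward, y = the unit's y. Paddle 30 mm wide (y), 8 mm thick, 26 to 62 mm from the hinge, on a 12 mm round stem.
- standby_lever (a joint): rad, 0 to 0.9, turning about the unit's y through the panel centre. 0 = fully OFF (as it starts), 0.9 = fully ON. OFF stop: lever leans 25.8 deg down the slope from the panel normal (55.8 deg from vertical, to the unit's -x). ON stop: 25.8 deg up the slope from it (4.2 deg from vertical, to -x). A spring pulls it to the nearer stop from 0.45; about 6 N at the grip throws it.
- standby_lever_grip (a point): Point in the lever's ball, 48 mm from the hinge; z along the lever outward, y = the unit's y. Steel rod 10 mm thick, ball 21 mm across centred 52 mm from the hinge.
- measuring_cylinder: Bystander, not to be disturbed: glass measuring cylinder, 214 mm tall, foot 50 mm across, stem 32 mm; stands loose on the table, origin at the centre of its underside.
- beaker: Bystander, not to be disturbed: white plastic beaker, 80 mm tall, 50 mm across; stands loose on the table, origin at the centre of its underside.
- weighing_bottle: Bystander, not to be disturbed: glass weighing bottle with lid, 55 mm tall, 40 mm across; stands loose on the table, origin at the centre of its underside.
- yarn_cone: Bystander, not to be disturbed: pale yarn cone, 150 mm tall, 52 mm across at the foot, narrowing upward; stands loose on the table, origin at the centre of its underside.
- calculator: Bystander, not to be disturbed: flat calculator, 70 x 120 x 12 mm, long side along its y; stands loose on the table, origin at the centre of its underside.
- screwdriver: Bystander, not to be disturbed: screwdriver lying along its x, 160 mm long; stands loose on the table, origin at the centre of its underside.
- specimen_jar: Bystander, not to be disturbed: capped glass specimen jar, 100 mm tall, 66 mm across; stands loose on the table, origin at the centre of its underside.
- counterweight: Bystander, not to be disturbed: brass counterweight with a small head, 54 mm tall, 40 mm across; stands loose on the table, origin at the centre of its underside.

How it is judged:
By the outcome, as a careful person would: the job done as asked, in the order asked, and still so for the second after the job is handed in, with the robot touching nothing.
It also fails if it takes over 72 s, if anything falls off the work surface, if the arm or the gripper's body presses on something with over 40 N, if the wrist force passes 120 N, or if a joint passes its speed limit or range.

ROBOT

A 6-joint arm with a two-finger parallel gripper is mounted at the origin on the work surface. World frame = base frame: x ahead of the robot, y to its left, z up, the work surface at z = 0. Lengths are in m, angles in rad, forces in N, time in s.
With the tool pointing down it reaches from about 0.425 to 0.95 m from the base axis. Payload 3.5 kg.
Tool frame: the origin (TCP) lies at the very end of the fingers, on their centre line; the grasp point (between the pads) lies 19 mm behind it (ctrl.grip_point_offset is the distance from the TCP to the grasp point, in m); z points along the fingers, y is the line along which they close (so a half turn about z gives the same grasp; the last joint's range is limited). The gripper opens to 85 mm and grips with 20 to 120 N. Pads are 22 mm wide; open, the fingers measure 114 mm over their backs; the gripper's body (76 mm by 85 mm) begins 54 mm behind the grasp point. The pads swing forward as they close: fully open they stand 13 mm farther back than shut.
Start: joints at [-1.33, 0.286, 1.577, -0, 1.279, -0.15], TCP at [0.257, -0.624, 0.199] pointing down, gripper open.
Joint ranges: [-2.77, 2.77], [-0.9, 2.22], [0.21, 2.48], [-1.53, 4.67], [0.24, 2.81], [-2.84, 2.84]. Speed limits (rad/s): [2.79, 2.79, 3.14, 3.14, 3.14, 3.14].

INTERFACE

Orientations are given as a unit quaternion [x, y, z, w].
In Python, from plant import telemetry, vision, ctrl gives the robot as it stands.
- The arm moves only by the tool arm_command, never from a script. Its argument "series" is one flat list of numbers, 7 for each row, row after row: the shift along the tool's x, y, z in cm, then the turn, a rotation vector about the tool's x, y, z in degrees, then the closure, from 0 (fully open) to 1 (shut). A call has 1 to 10 rows; each row is the pose to reach, as a shift and turn from the pose commanded when the call began, along the tool's axes at that moment; what a row does not reach only later rows make up. A row lasts 1/12 s, in which the tool goes at most 41.7 mm and 7.16 degrees, less where a joint would pass 70% of its speed; a pose out of reach is approached as far as the arm can. A call with a gripper value outside its range is refused whole. The fingers move at their own pace and stop on an object; "force" is the grip in N (left out, the last holds). Time passes only in rows, so rows that repeat a pose let the fingers close. It gives the time, the measured TCP pose, the force, the opening and the grip force at its end, in the units of the state.
- telemetry.get_state(): the state, without advancing time (a new reading comes with each control period).
- vision.read_camera(name): name is "side" or "top"; returns a dict with "color" (384x512x3 uint8, blue, green, red), "K" (3x3 intrinsics, pixels), "rvec" (rotation vector, rad) and "tvec" (3), from world to camera coordinates, as OpenCV has them. Camera axes: x right, y down, z forward; pixel columns grow to the right and rows downward; lengths in m; the calibration is good to about 2 mm. A picture is of the moment at which its call begins. There is no depth.
- ctrl.sign_off(): hands the job in; it is judged then, once.
The state is a dict: "time": time; "qpos": joint angles; "dq": joint speeds; "joint_efforts": joint torques, N m; "eef_pos": TCP position; "tcp_rot": TCP orientation; "contact_force": force on the tool from outside, world axes, zero at the start; "wrist_torque": the same for the moment, N m; "opening": opening from 0.0 (shut) to 1.0 (fully open); "finger_force": force on a finger pad.
Only numpy, scipy, OpenCV 4.12 (cv2) and the standard library are available. Lean on these libraries where they do the work, as an engineer would, in place of code of your own. Each camera call takes 0.05 s, during which the arm holds its last target. There are 200 camera calls.

## Working session

There is one attempt and no reset: what is moved stays moved. The work goes in short steps, Python scripts to look and compute and a tool call to move; the robot and the scene stay as the last step left them, time stands still between calls to the robot, and variables do not carry over. Pictures are saved under pics/ and viewed, at most 10 in all, crops included, and the job is handed in when it is done.

Besides the shell and the picture viewer there is one more tool, called after "Emit:" as name(argument=value, ...) on one line, values as JSON. arm_command: Moves the arm, as the interface text tells. Its arguments: {"type":"object","properties":{"series":{"type":"array","items":{"type":"number"}},"force":{"type":"number"}},"required":["series"]}

```bash
ls; mkdir -p pics; python3 - <<'E'
from plant import telemetry, vision, ctrl
import cv2,numpy as np,pickle
d={}
for n in("side","top"):
    c=vision.read_camera(n); d[n]=c
    cv2.imwrite(f"pics/{n}0.png",cv2.resize(c["color"],(800,600),interpolation=cv2.INTER_CUBIC))
    R=cv2.Rodrigues(np.array(c["rvec"],float))[0]
    print(n,np.array(c["K"]).tolist(),(-R.T@np.array(c["tvec"]).ravel()).round(3),R.round(2).tolist())
pickle.dump(d,open("cams.pkl","wb"))
s=telemetry.get_state();print(s["time"],s["eef_pos"],s["tcp_rot"],s["opening"],ctrl.grip_point_offset)
E
```

```text
pics
side [[358.25929724034813, 0.0, 256.56295237791466], [0.0, 358.25929724034813, 194.83383407314744], [0.0, 0.0, 1.0]] [0.106 0.618 1.002] [[-0.79, -0.62, -0.0], [-0.46, 0.59, -0.66], [0.41, -0.52, -0.75]]
top [[378.44127398034703, 0.0, 256.31989918328776], [0.0, 378.44127398034703, 194.64750744035473], [0.0, 0.0, 1.0]] [0.507 0.004 1.2  ] [[0.01, -1.0, 0.01], [-1.0, -0.01, -0.08], [0.08, -0.01, -1.0]]
0.1 [ 0.25699283 -0.62345634  0.19745683] [ 9.80966841e-01  1.94172402e-01 -4.81438474e-05 -1.06475657e-03] 0.9990243005364575 0.0187
```

View pics/side0.png

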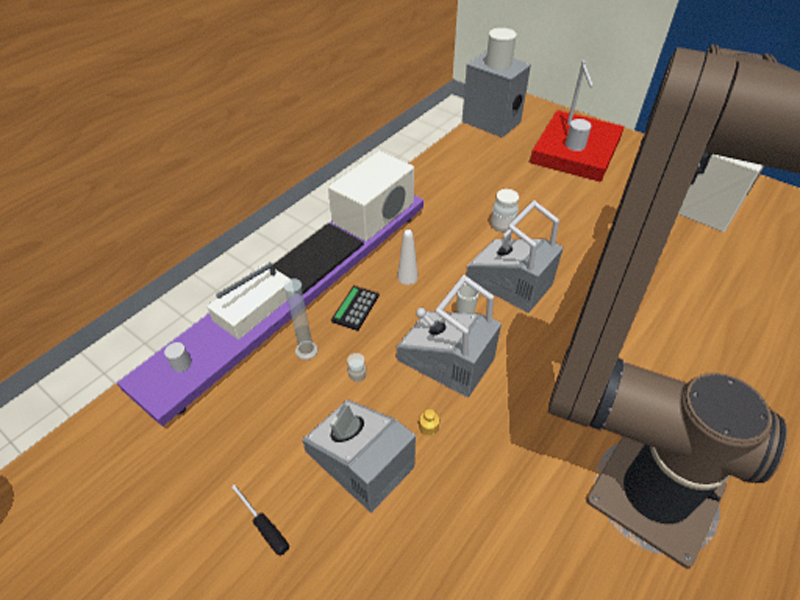

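View pics/top0.png

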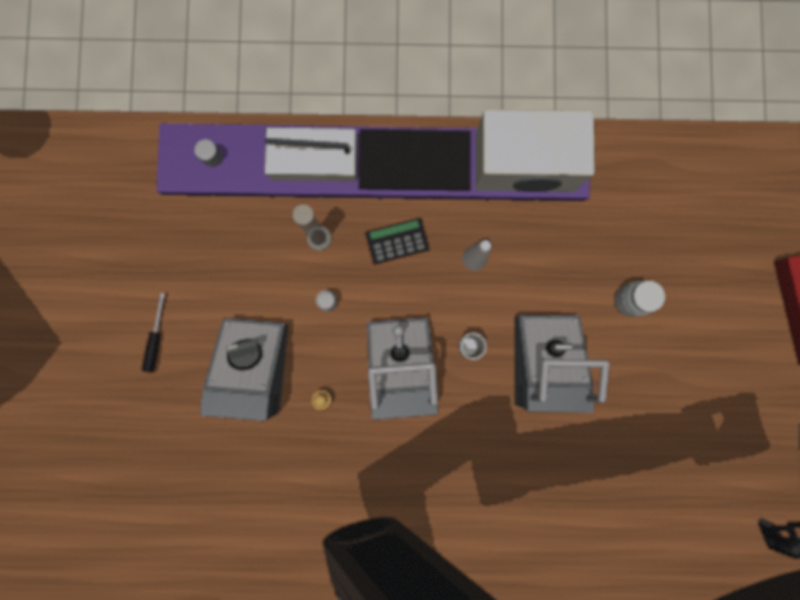

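The side view shows the dimmer unit nearest the camera (~360,455), the standby unit (ball) in the middle (~450,345) and the main unit (paddle) at the far side (~515,265). In the top view they are at (245,365), (402,365) and (555,362), fronts facing away from the robot. Now zoomed tiles for corner measurement.

```bash
python3 - <<'E'
import cv2,numpy as np,pickle
d=pickle.load(open("cams.pkl","rb"))
T=[("top",118,190),("top",222,190),("top",316,190),("side",187,246),("side",246,172),("side",292,122)]
out=np.zeros((600,798,3),np.uint8)
for i,(n,u,v) in enumerate(T):
    c=d[n]["color"][v:v+100,u:u+88]; c=cv2.resize(c,(264,300),interpolation=cv2.INTER_CUBIC)
    c=cv2.convertScaleAbs(c,alpha=1.3,beta=20)
    for k in range(0,88,10): cv2.line(c,(k*3,0),(k*3,6 if k%50 else 12),(0,255,255),1)
    for k in range(0,100,10): cv2.line(c,(0,k*3),(6 if k%50 else 12,k*3),(0,255,255),1)
    r,q=divmod(i,3); out[r*300:r*300+300,q*266:q*266+264]=c
cv2.imwrite("pics/z.png",out)
E
```

```text
(no output)
```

View pics/z.png

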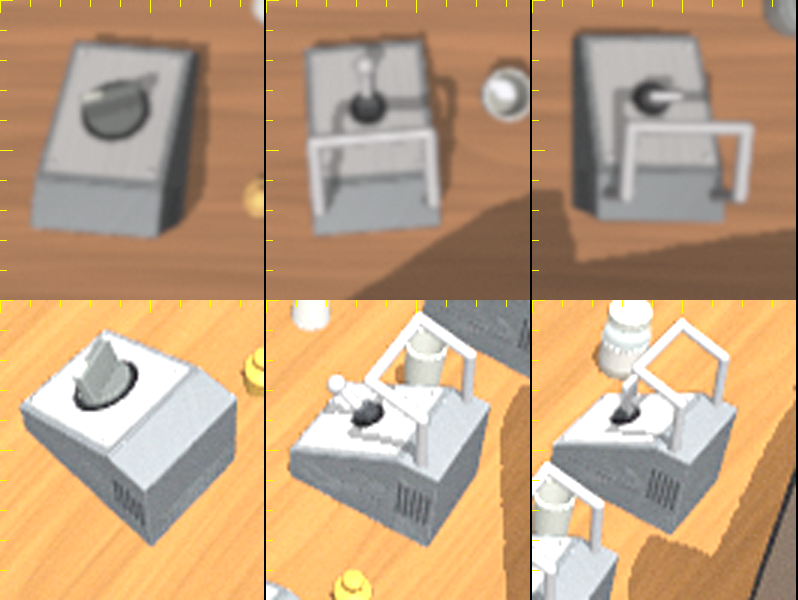

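The zoom tiles show all panel corners. The white mark of the dimmer bar is at its image-left end, so it sits roughly 75–90° clockwise. The paddle stands up (ON) and the ball leans forward (OFF). I'll fit the unit poses from these corners.

```bash
cat > h.py <<'E'
import cv2,numpy as np,pickle
from scipy.optimize import least_squares
from scipy.spatial.transform import Rotation as Ro
d=pickle.load(open("cams.pkl","rb"))
def proj(n,P):
    c=d[n]; return cv2.projectPoints(np.atleast_2d(P).astype(float),np.array(c["rvec"],float),np.array(c["tvec"],float),np.array(c["K"]),None)[0][:,0]
def ray(n,uv,p0,nrm=(0,0,1)):
    c=d[n];R=cv2.Rodrigues(np.array(c["rvec"],float))[0];o=-R.T@np.array(c["tvec"],float).ravel()
    v=R.T@np.linalg.inv(c["K"])@np.array([*uv,1.]); nrm=np.array(nrm,float)
    return o+v*(nrm@(np.array(p0)-o))/(nrm@v)
def U2W(p,P): # unit pose (x,y,yaw)
    return Ro.from_euler('z',p[2]).apply(P)+[p[0],p[1],0]
E
cat > fit.py <<'E'
from h import *
# corner names: F/B/R = front edge,break,rear top ; G rear bottom ; l = world +y (unit -y), r
H={'F':(-.09,.05),'B':(.044,.127),'R':(.09,.128),'G':(.09,0)}
pt=lambda k:[H[k[0]][0],-.06 if k[1]=='l' else .06,H[k[0]][1]]
D=dict(
dimmer=[("top",118,190,dict(Fl=(77,42),Fr=(196,48),Bl=(41,173),Br=(162,180),Rl=(33,228),Rr=(157,236))),
 ("side",187,246,dict(Fl=(22,106),Fr=(103,31),Bl=(107,157),Br=(193,67),Rr=(237,102),Gl=(152,245)))],
standby=[("top",222,190,dict(Fl=(41,48),Fr=(158,38),Bl=(45,181),Br=(171,173),Rl=(48,234),Rr=(174,222))),
 ("side",246,172,dict(Fl=(24,155),Rr=(224,107),Gl=(162,245),Bl=(139,162)))],
main=[("top",316,190,dict(Fl=(51,36),Fr=(161,38),Bl=(66,165),Br=(182,165),Rl=(66,217),Rr=(192,219))),
 ("side",292,122,dict(Fl=(21,143),Rr=(204,107),Gl=(140,232),Bl=(123,155)))])
P={}
for n,v in D.items():
    def f(p): return np.concatenate([(proj(c,U2W(p,np.array([pt(k) for k in t])))-(np.array(list(t.values()))/3+[a-.3,b-.3])).ravel() for c,a,b,t in v])
    r=least_squares(f,[.6,.0,np.pi],loss='soft_l1'); P[n]=r.x
    print(n,r.x.round(4),np.degrees(r.x[2])-180,f(r.x).reshape(-1,2).round(1).tolist())
pickle.dump(P,open("P.pkl","wb"))
p=P['dimmer'];N=Ro.from_euler('z',p[2]).apply([-.5,0,.866]);up=Ro.from_euler('z',p[2]).apply([.866,0,.5]);rt=np.cross(up,N)*-1
c0=U2W(p,np.array([-.023,0,.0887]));rt=np.cross(-N,up)
for cam,a,b,e in(("top",118,190,[(84,99),(156,79)]),("side",187,246,[(80,78),(105,40)])):
    for q in e:
        w=ray(cam,(q[0]/3+a,q[1]/3+b),c0+.036*N,N)-c0; print("bar end up,right mm",(w@up*1e3).round(1),(w@rt*1e3).round(1))
for nm,uv,z in[("cyl base",(318,237),0.0),("cyl top",(303,215),.214),("bottle",(326,300),.055),("counter",(321,400),.05),("beaker",(473,345),.08),("cone top",(484,246),.15),("jar",(649,296),.1),("calc",(397,241),.012),("screw",(153,332),.01)]:
    print(nm,ray("top",np.array(uv)*.64,(0,0,z))[:2].round(3))
for n in('main','standby'):
    # check ball/paddle tip
    for l,a in(("on",4.2),("off",55.8)):
        s=np.radians(a);L=.052 if n=='standby' else .062
        g=U2W(P[n],np.array([-.023-L*np.sin(s),0,.0887+L*np.cos(s)])); print(n,l,g.round(3),proj("top",g).round(1),proj("side",g).round(1))
E
python3 fit.py
```

```text
dimmer [0.475  0.2853 3.0742] -3.8585269247290626 [[-0.9, -1.0], [-1.1, 0.2], [-1.8, 1.4], [0.6, 2.4], [-1.0, -0.4], [0.6, 0.3], [-1.9, -0.4], [0.4, -1.7], [-0.2, -0.5], [2.2, -0.8], [0.1, -2.6], [-0.3, 0.7]]
standby [ 0.4802 -0.0079  3.231 ] 5.123025331796583 [[-0.9, -0.4], [-0.5, -0.1], [-0.0, 1.4], [0.5, 0.7], [0.2, 0.3], [0.9, 0.9], [-1.0, -2.1], [0.3, -1.8], [-0.6, 1.3], [-2.8, -0.6]]
main [ 0.493  -0.2953  3.1475] 0.33880801636001934 [[-1.5, -1.1], [1.1, -1.5], [-0.4, 1.6], [3.4, 1.8], [-0.1, 0.8], [0.5, 0.4], [-1.2, 0.4], [0.2, -0.2], [-1.0, 1.5], [-0.9, -2.8]]
bar end up,right mm 11.3 22.0
bar end up,right mm -16.5 -40.5
bar end up,right mm 17.3 23.8
bar end up,right mm -1.4 -22.8
cyl base [0.738 0.164]
cyl top [0.734 0.162]
bottle [0.604 0.139]
counter [0.411 0.145]
beaker [ 0.52  -0.144]
cone top [ 0.697 -0.154]
jar [ 0.615 -0.472]
calc [0.729 0.002]
screw [0.539 0.489]
main on [ 0.521 -0.295  0.151] [[360.5 220.9]] [[323.7 147.9]]
main off [ 0.567 -0.295  0.124] [[357.6 204.6]] [[311.7 148.3]]
standby on [ 0.507 -0.005  0.141] [[256.1 224.6]] [[279.4 199.9]]
standby off [ 0.546 -0.002  0.118] [[254.9 210.9]] [[268.7 199.5]]
```

```bash
cat >> h.py <<'E'
def dirs(p):
    f=Ro.from_euler('z',p[2]).apply
    N=f([-.5,0,np.sqrt(.75)]);up=f([np.sqrt(.75),0,.5]);return N,up,np.cross(-N,up)
def Rt(z,x):
    z=z/np.linalg.norm(z); x=x-z*(x@z); x/=np.linalg.norm(x); return Ro.from_matrix(np.array([x,np.cross(z,x),z]).T)
def rel(pos,R,cur=None):
    """shift cm and rotvec deg in tool axes from current pose"""
    if cur is None:
        from plant import telemetry
        s=telemetry.get_state(); cur=(s["eef_pos"],Ro.from_quat(s["tcp_rot"]))
    return (cur[1].inv().apply(np.array(pos)-cur[0])*100).round(2),(cur[1].inv()*R).as_rotvec(degrees=True).round(1)
try: P=pickle.load(open("P.pkl","rb"))
except Exception: pass
def bar(th,h=.032):
    N,up,rt=dirs(P['dimmer']); c=U2W(P['dimmer'],np.array([-.023,0,.0887]))
    return c+N*(h-.0187), Rt(-N,np.cos(th)*up+np.sin(th)*rt),N
def lever(n,a,grip=.048,lean=30,flip=1):
    """TCP pose with grip point on lever leaning a deg from vertical; tool leaning `lean`"""
    p=P[n];f=Ro.from_euler('z',p[2]).apply;s=np.radians(a);l=np.radians(lean)
    g=U2W(p,np.array([-.023-grip*np.sin(s),0,.0887+grip*np.cos(s)])); z=f([np.sin(l),0,-np.cos(l)])
    return g+z*.0187, Rt(z,flip*f([1.,0,0])), -z
E
python3 - <<'E'
from h import *
pos,R,N=bar(np.radians(65))
print("bar tcp",pos.round(3), (pos+.1*N).round(3))
from plant import telemetry
s=telemetry.get_state();c=(s["eef_pos"],Ro.from_quat(s["tcp_rot"]))
print(rel([.45,-.45,.42],R)); 
E
```

```text
bar tcp [0.505 0.283 0.1  ] [0.554 0.28  0.187]
(array([ 24.46,  -8.73, -22.23]), array([ 31.2, -11.1, -86.5]))
```

Emit:
arm_command(series=[24.5,-8.7,-22.2,0,0,-40,0,24.5,-8.7,-22.2,0,0,-40,0,24.5,-8.7,-22.2,0,0,-40,0,24.5,-8.7,-22.2,0,0,-40,0,24.5,-8.7,-22.2,0,0,-40,0,24.5,-8.7,-22.2,0,0,-40,0,24.5,-8.7,-22.2,0,0,-40,0,24.5,-8.7,-22.2,0,0,-40,0,24.5,-8.7,-22.2,0,0,-40,0,24.5,-8.7,-22.2,0,0,-40,0], force=30)

```text
time: 0.93
eef_pos: [0.4525, -0.4492, 0.4241]
tcp_rot: [0.854, 0.519, 0.0, 0.003]
contact_force: [0.4, -0.2, 0.6]
opening: 0.998
finger_force: 0.0
```

```bash
python3 - <<'E'
from h import *
pos,R,N=bar(np.radians(65))
from plant import telemetry
s=telemetry.get_state();print(s["qpos"],s["eef_pos"],s["time"])
print(rel([.58,0.,.40],R))
E
```

```text
[-9.40764163e-01  1.26018673e-01  1.36308862e+00  8.79258224e-05
  1.64686099e+00 -4.62494346e-01] [ 0.45245219 -0.44920854  0.42407521] 0.9333
(array([45.76, -9.36,  2.25]), array([ 31.1,   0.6, -47.5]))
```

Emit:
arm_command(series=[38,-8,2.3,31,0.6,-47.5,0,38,-8,2.3,31,0.6,-47.5,0,38,-8,2.3,31,0.6,-47.5,0,38,-8,2.3,31,0.6,-47.5,0,38,-8,2.3,31,0.6,-47.5,0,38,-8,2.3,31,0.6,-47.5,0,38,-8,2.3,31,0.6,-47.5,0,38,-8,2.3,31,0.6,-47.5,0,38,-8,2.3,31,0.6,-47.5,0,38,-8,2.3,31,0.6,-47.5,0])

```text
time: 1.77
eef_pos: [0.556, -0.0727, 0.3933]
tcp_rot: [0.544, 0.797, -0.131, -0.228]
contact_force: [0.3, -0.9, -0.1]
opening: 0.999
finger_force: 0.0
```

```bash
python3 - <<'E'
from h import *
pos,R,N=bar(np.radians(65))
from plant import telemetry
s=telemetry.get_state();print(s["qpos"],s["eef_pos"],s["time"])
print(rel(pos+.12*N,R),(pos+.12*N))
E
```

```text
[-0.26326693  0.2845784   1.301404   -0.10728163  2.07828303 -0.66253745] [ 0.55603514 -0.0726854   0.39334456] 1.7667
(array([28.18, 22.47, 17.27]), array([-0.3, -0.5,  0.3])) [0.56443674 0.27922625 0.20414119]
```

Emit:
arm_command(series=[28.2,22.5,17.3,0,0,0,0,28.2,22.5,17.3,0,0,0,0,28.2,22.5,17.3,0,0,0,0,28.2,22.5,17.3,0,0,0,0,28.2,22.5,17.3,0,0,0,0,28.2,22.5,17.3,0,0,0,0,28.2,22.5,17.3,0,0,0,0,28.2,22.5,17.3,0,0,0,0,28.2,22.5,17.3,0,0,0,0,28.2,22.5,17.3,0,0,0,0])

```text
time: 2.6
eef_pos: [0.5653, 0.2759, 0.2021]
tcp_rot: [0.547, 0.795, -0.132, -0.227]
contact_force: [0.3, -0.2, -0.0]
opening: 0.999
finger_force: 0.0
```

```bash
python3 - <<'E'
from h import *
pos,R,N=bar(np.radians(65))
from plant import telemetry,vision
s=telemetry.get_state();print(s["qpos"],s["eef_pos"],s["time"])
print(rel(pos+.04*N,R),rel(pos,R))
c=vision.read_camera("side")["color"][200:350,150:350]
t=vision.read_camera("top")["color"][170:320,100:300]
cv2.imwrite("pics/a.png",np.vstack([cv2.resize(x,(400,300),interpolation=3) for x in(c,t)]))
E
```

```text
[ 0.22472578  0.48722025  1.37944774  0.15329562  1.78411865 -0.14843184] [0.56527933 0.27587233 0.20207356] 2.6
(array([0.33, 0.  , 7.88]), array([-0.3, -0.4, -0.1])) (array([ 0.3 ,  0.03, 11.88]), array([-0.3, -0.4, -0.1]))
```

View pics/a.png

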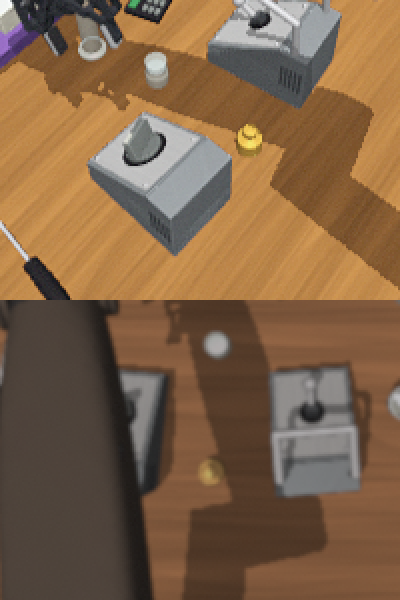

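Emit:
arm_command(series=[0.3,0,4,0,0,0,0,0.3,0,8,0,0,0,0,0.3,0,10,0,0,0,0,0.3,0,11.8,0,0,0,0,0.3,0,11.8,0,0,0,0.4,0.3,0,11.8,0,0,0,0.6,0.3,0,11.8,0,0,0,0.7,0.3,0,11.8,0,0,0,0.7], force=20)

```text
time: 3.37
eef_pos: [0.5092, 0.2817, 0.1073]
tcp_rot: [0.547, 0.796, -0.129, -0.223]
contact_force: [1.2, 0.7, 0.8]
opening: 0.456
finger_force: 0.0
```

```bash
python3 - <<'E'
from h import *
from plant import telemetry,vision
s=telemetry.get_state();print(s["eef_pos"],s["contact_force"],s["wrist_torque"],s["opening"],rel(*bar(np.radians(65))[:2]))
c=vision.read_camera("side")["color"][190:310,160:320]
cv2.imwrite("pics/b.png",cv2.resize(c,(800,600),interpolation=3))
E
```

```text
[0.50915416 0.28167449 0.10728362] [1.17843128 0.70358412 0.81340207] [ 0.04111993 -0.31162448  0.0457338 ] 0.45625555451310595 (array([0.13, 0.  , 0.85]), array([ 0.3, -0.3, -0.1]))
```

View pics/b.png

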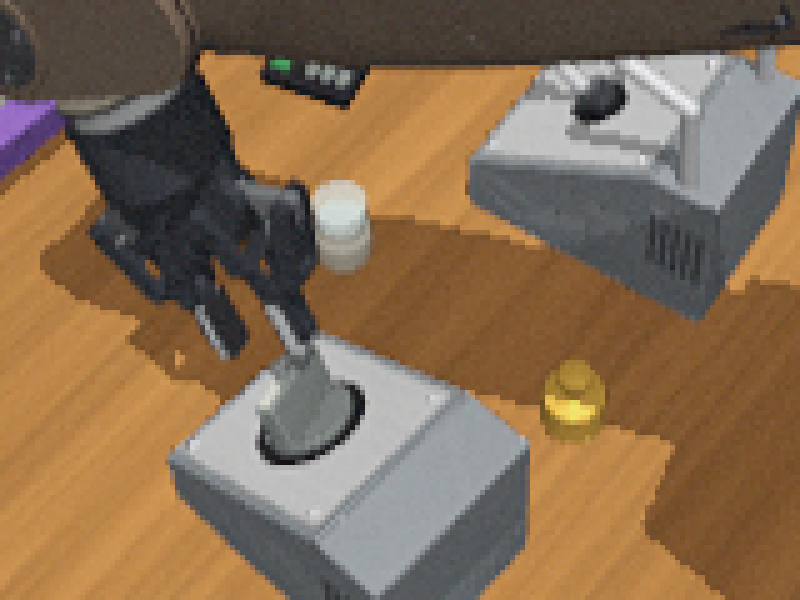

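The gripper is at the front edge of the panel, with its fingertips at about (240,350) and (300,350) in the crop; the bar's top is at about (295,365). I'll check that against the projections.

```bash
python3 - <<'E'
from h import *
from plant import telemetry
s=telemetry.get_state();R=Ro.from_quat(s["tcp_rot"])
N,up,rt=dirs(P['dimmer']);c=U2W(P['dimmer'],np.array([-.023,0,.0887]))
t=lambda X:((proj("side",X)-[160,190])*5).round(0).tolist()
print("tcp",t(s["eef_pos"]),"pads",t(s["eef_pos"]+R.apply([[0,.02,-.019],[0,-.02,-.019],[0,.02,0],[0,-.02,0]])))
print("pivot",t(c),"bar top centre",t(c+.038*N))
for th in(45,65,85):
    b=np.cos(np.radians(th))*up+np.sin(np.radians(th))*rt
    print(th,t([c+.038*N+.028*b,c+.038*N-.028*b]))
q=s["qpos"];print(q,s["eef_pos"])
E
```

```text
tcp [[294.0, 391.0]] pads [[251.0, 368.0], [309.0, 364.0], [265.0, 392.0], [323.0, 390.0]]
pivot [[309.0, 420.0]] bar top centre [[281.0, 371.0]]
45 [[275.0, 404.0], [287.0, 340.0]]
65 [[259.0, 407.0], [301.0, 337.0]]
85 [[247.0, 405.0], [314.0, 338.0]]
[ 0.25121458  0.46532994  1.58936893  0.16262546  1.58470527 -0.15442772] [0.50898787 0.28191126 0.10722069]
```

Emit:
arm_command(series=[0.1,0,0.8,0,0,0,0.6,0.1,0,0.8,0,0,0,0.6,0.1,0,0.8,0,0,0,0.6,0.1,0,0.8,0,0,0,0.6])

```text
time: 3.75
eef_pos: [0.5026, 0.2836, 0.0987]
tcp_rot: [0.547, 0.796, -0.13, -0.225]
contact_force: [0.3, -0.5, 0.1]
opening: 0.402
finger_force: 0.0
```

```bash
python3 - <<'E'
from h import *
from plant import telemetry,vision
s=telemetry.get_state();print(s["eef_pos"],s["contact_force"],s["wrist_torque"],s["opening"],rel(*bar(np.radians(65))[:2]))
c=vision.read_camera("side")["color"][190:310,160:320]
cv2.imwrite("pics/c.png",cv2.resize(c,(800,600),interpolation=3))
E
```

```text
[0.5026101  0.28358438 0.09866985] [ 0.26473965 -0.54455111  0.07000359] [-0.01432883 -0.20105017  0.0107655 ] 0.4016940482226941 (array([-0.06,  0.08, -0.23]), array([ 0. , -0.3, -0. ]))
```

View pics/c.png

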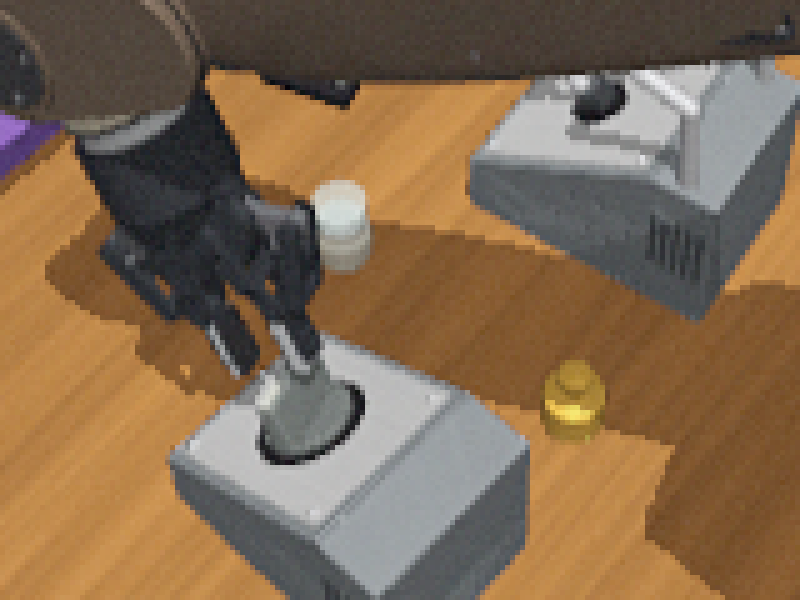

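Tips are at (245,370) and (308,368) and astride the bar, whose white mark is at (268,390). Closing.

Emit:
arm_command(series=[0,0,-0.1,0,0,0,0.8,0,0,-0.1,0,0,0,0.9,0,0,-0.1,0,0,0,1,0,0,-0.1,0,0,0,1,0,0,-0.1,0,0,0,1,0,0,-0.1,0,0,0,1], force=20)

```text
time: 4.3
eef_pos: [0.5032, 0.2835, 0.0996]
tcp_rot: [0.547, 0.796, -0.13, -0.225]
contact_force: [-0.2, -0.8, -0.0]
opening: 0.001
finger_force: 0.0
```

```bash
python3 - <<'E'
from h import *
from plant import telemetry,vision
s=telemetry.get_state();print(s["eef_pos"],s["contact_force"],s["wrist_torque"],s["opening"],s["finger_force"],rel(*bar(np.radians(65))[:2]))
c=vision.read_camera("side")["color"][190:310,160:320]
cv2.imwrite("pics/d.png",cv2.resize(c,(800,600),interpolation=3))
E
```

```text
[0.5032309  0.28346365 0.09960803] [-1.82244925e-01 -7.55364178e-01 -7.46011780e-04] [-0.02377781 -0.26037769 -0.02800152] 0.0010087385777454434 0.0 (array([-0.05,  0.07, -0.12]), array([ 0. , -0.3, -0. ]))
```

View pics/d.png

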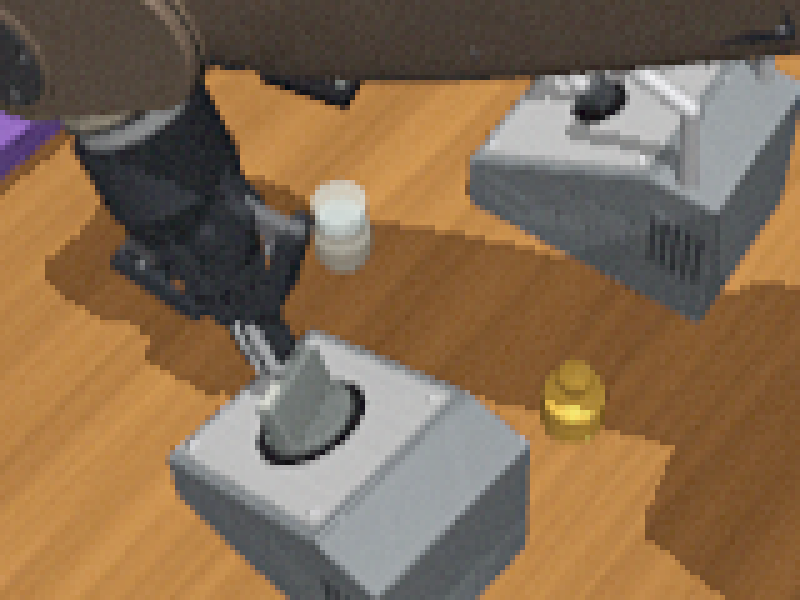

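The fingers closed on nothing (opening 0.001), and the bar occludes their tips at (280,365), so the gripper is in front of the bar. I'll triangulate the disc and corners from both views to find the bias.

```bash
cat > tri.py <<'E'
from h import *
def tri(a,b):
    M=[]
    for n in("top","side"):
        c=d[n];M.append(np.array(c["K"])@np.hstack([cv2.Rodrigues(np.array(c["rvec"],float))[0],np.array(c["tvec"],float).reshape(3,1)]))
    X=cv2.triangulatePoints(M[0],M[1],np.array(a,float).reshape(2,1),np.array(b,float).reshape(2,1))
    X=(X[:3]/X[3]).ravel()
    return X.round(4), (proj("top",X)[0]-a).round(1),(proj("side",X)[0]-b).round(1)
E
python3 - <<'E'
from tri import *
T=lambda a,b,o=(118,190),q=(187,246):tri(np.array(a)/3+o-.3,np.array(b)/3+q-.3)
print("disc",T((114,110),(106,86)),"exp",U2W(P['dimmer'],np.array([-.023,0,.0887])))
for k,a,b in[("Fl .05",(77,42),(22,106)),("Fr .05",(196,48),(103,31)),("Bl .127",(41,173),(107,157)),("Br .127",(162,180),(193,67)),("Rr .128",(157,236),(237,102))]: print(k,T(a,b))
print("ball",tri(np.array((99,66))/3+(222,190)-.3,np.array((70,82))/3+(246,172)-.3))
print("sb hinge",tri(np.array((102,106))/3+(222,190)-.3,np.array((101,112))/3+(246,172)-.3),U2W(P['standby'],np.array([-.023,0,.0887])))
print("main hinge",tri(np.array((123,98))/3+(316,190)-.3,np.array((94,112))/3+(292,122)-.3),U2W(P['main'],np.array([-.023,0,.0887])))
print("bar mark end",T((84,99),(80,80)))
for n in("top","side"): print(n,proj(n,[0,0,0]),d[n]["rvec"],d[n]["tvec"])
E
```

```text
disc (array([0.4971, 0.2856, 0.0909]), array([0.2, 0.4]), array([-0.5, -0.1])) exp [0.49793782 0.28371134 0.0887    ]
Fl .05 (array([0.5653, 0.3364, 0.0478]), array([0.2, 0.2]), array([-0.3, -0.1]))
Fr .05 (array([0.5627, 0.2189, 0.0375]), array([-0.2, -0.3]), array([0.4, 0. ]))
Bl .127 (array([0.438 , 0.346 , 0.1174]), array([0.1, 0.1]), array([-0.2, -0. ]))
Br .127 (array([0.4331, 0.2314, 0.1204]), array([0.1, 0.1]), array([-0.1, -0. ]))
Rr .128 (array([0.3803, 0.2346, 0.119 ]), array([0.2, 0.3]), array([-0.4, -0. ]))
ball (array([ 0.5437, -0.0011,  0.1224]), array([-0.1, -0.1]), array([0.1, 0. ]))
sb hinge (array([ 0.5052, -0.0052,  0.0965]), array([0.1, 0.1]), array([-0.2, -0. ])) [ 0.50313045 -0.00582922  0.0887    ]
main hinge (array([ 0.5171, -0.2997,  0.095 ]), array([-0. , -0.1]), array([0.1, 0. ])) [ 0.51604298 -0.29514607  0.0887    ]
bar mark end (array([0.5073, 0.3066, 0.1207]), array([0.3, 0.4]), array([-0.5, -0.1]))
top [[251.78781582 390.92321561]] [ 2.19968768 -2.17201303  0.09639196] [-0.01385043  0.59983504  1.15654831]
side [[419.54642798 315.35902934]] [ 0.89301397 -2.58894387  0.97684841] [0.46819862 0.34622976 1.02916266]
```

```bash
python3 - <<'E'
from h import *
from plant import telemetry
s=telemetry.get_state();R=Ro.from_quat(s["tcp_rot"])
for k in(0,19,50,73,100,150,200): print(k,((proj("side",s["eef_pos"]-R.apply([0,0,k/1e3]))-[160,190])*5).round(0))
E
```

```text
0 [[301. 405.]]
19 [[287. 380.]]
50 [[263. 339.]]
73 [[246. 307.]]
100 [[224. 270.]]
150 [[183. 197.]]
200 [[141. 122.]]
```

Emit:
arm_command(series=[0,0,-3,0,0,0,1,0,0,-6,0,0,0,1,0,0,-6,0,0,0,1,0,0,-6,0,0,0,1,0,0,-6,0,0,0,1])

```text
time: 4.77
eef_pos: [0.5329, 0.2811, 0.1511]
tcp_rot: [0.547, 0.796, -0.13, -0.225]
contact_force: [0.6, -0.9, -0.5]
opening: 0.002
finger_force: 0.0
```

```bash
python3 - <<'E'
from h import *
from plant import telemetry,vision
s=telemetry.get_state();R=Ro.from_quat(s["tcp_rot"])
a=vision.read_camera("side")["color"][170:290,130:290];t=vision.read_camera("top")["color"][150:270,100:260]
pickle.dump((s,a,t),open("e.pkl","wb"))
for k in(0,19,50,73,100,150,200):
    X=s["eef_pos"]-R.apply([0,0,k/1e3]); print(k,((proj("side",X)-[130,170])*5).round(0))
cv2.imwrite("pics/e.png",cv2.resize(a,(800,600),interpolation=3))
E
```

```text
0 [[406. 426.]]
19 [[392. 400.]]
50 [[367. 356.]]
73 [[348. 323.]]
100 [[326. 283.]]
150 [[283. 207.]]
200 [[237. 127.]]
```

View pics/e.png

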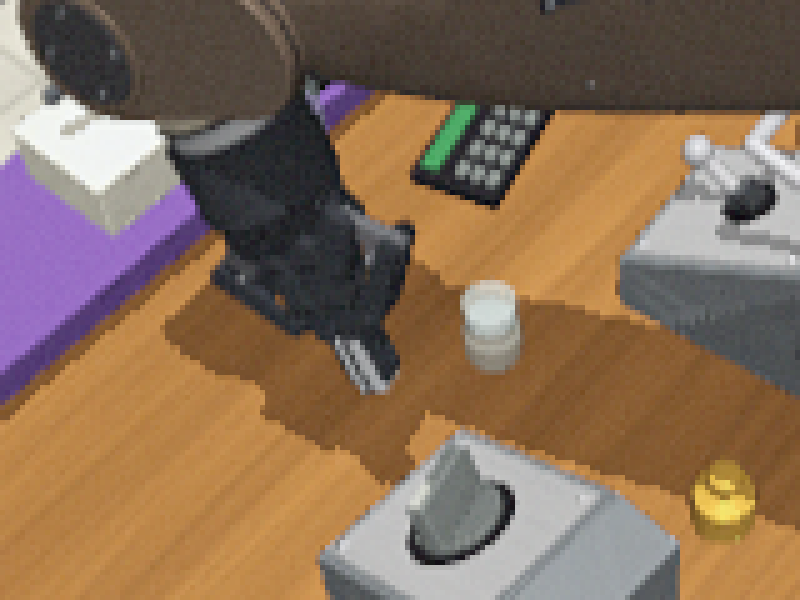

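Tips are at (382,388), while the reported TCP projects to (406,426). So the real fingertips end about 27 mm short of the reported TCP along the tool axis. That agrees with the empty close, where the tips were about 39 mm over the panel and the bar top is at 38 mm. I'll reopen and go deeper in guarded steps.

Emit:
arm_command(series=[0,0,0,0,0,0,0.4,0,0,0,0,0,0,0.4,0,0,0,0,0,0,0.4,0,0,0,0,0,0,0.4,0,0,3,0,0,0,0.4,0,0,6,0,0,0,0.4,0,0,7,0,0,0,0.4,0,0,7.5,0,0,0,0.4,0,0,7.5,0,0,0,0.4,0,0,7.5,0,0,0,0.4])

```text
time: 5.7
eef_pos: [0.4969, 0.2843, 0.0878]
tcp_rot: [0.547, 0.796, -0.129, -0.224]
contact_force: [-0.1, -0.2, 0.7]
opening: 0.598
finger_force: 0.0
```

Emit:
arm_command(series=[0,0,0.5,0,0,0,0.4,0,0,0.5,0,0,0,0.4,0,0,0.5,0,0,0,0.4])

```text
time: 5.95
eef_pos: [0.4939, 0.2843, 0.0829]
tcp_rot: [0.547, 0.796, -0.13, -0.224]
contact_force: [-0.5, 0.8, 0.6]
opening: 0.601
finger_force: 0.0
```

Emit:
arm_command(series=[0,0,0.6,0,0,0,0.4,0,0,0.6,0,0,0,0.6,0,0,0.6,0,0,0,0.7,0,0,0.6,0,0,0,0.8,0,0,0.6,0,0,0,0.9,0,0,0.6,0,0,0,1,0,0,0.6,0,0,0,1,0,0,0.6,0,0,0,1], force=20)

```text
time: 6.62
eef_pos: [0.4899, 0.2843, 0.0774]
tcp_rot: [0.547, 0.796, -0.131, -0.225]
contact_force: [-2.7, -1.6, 1.4]
opening: 0.142
finger_force: 22.5
```

```bash
python3 - <<'E'
from h import *
from plant import telemetry,vision
s=telemetry.get_state();print(s["eef_pos"],s["contact_force"],s["wrist_torque"],s["opening"],s["finger_force"],s["qpos"])
c=vision.read_camera("side")["color"][190:310,160:320]
cv2.imwrite("pics/f.png",cv2.resize(c,(800,600),interpolation=3))
E
```

```text
[0.48988922 0.28432753 0.07738716] [-2.66029085 -1.57669046  1.38908945] [-0.14623708  0.25338063  0.01667301] 0.1416890713872342 22.510260343551636 [ 0.26188096  0.4714748   1.64316012  0.16730202  1.52915545 -0.15534967]
```

View pics/f.png

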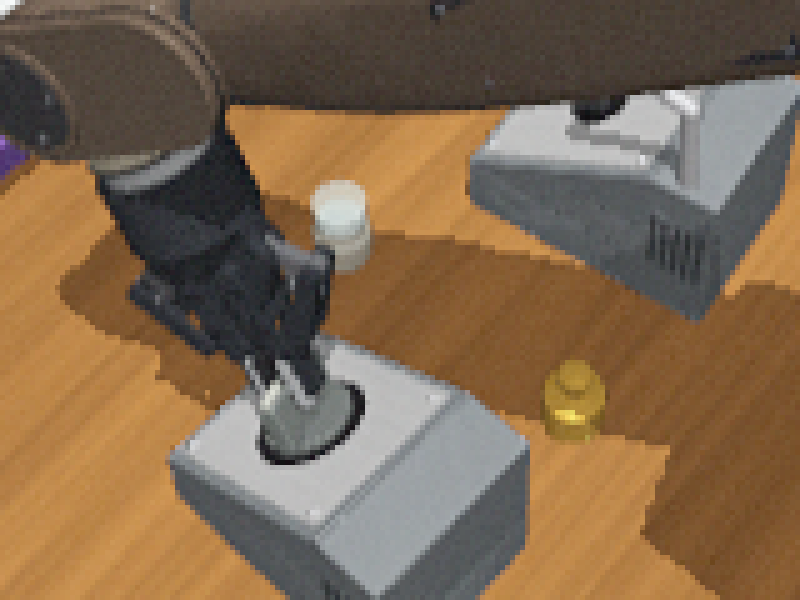

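Gripped: the opening of 0.142 is about 12 mm, the bar's thickness, and the picture shows the pads on the bar at (285,385). Now turning anticlockwise, which is negative about tool z.

Emit:
arm_command(series=[0,0,0,0,0,-6,1,0,0,0,0,0,-12,1,0,0,0,0,0,-18,1,0,0,0,0,0,-24,1,0,0,0,0,0,-30,1,0,0,0,0,0,-36,1,0,0,0,0,0,-42,1,0,0,0,0,0,-48,1,0,0,0,0,0,-54,1,0,0,0,0,0,-54,1], force=30)

```text
time: 7.5
eef_pos: [0.4903, 0.2848, 0.0772]
tcp_rot: [0.125, 0.958, -0.013, -0.259]
contact_force: [-2.1, -0.4, 1.5]
opening: 0.143
finger_force: 31.8
```

```bash
cat > st.py <<'E'
from h import *
from plant import telemetry
s=telemetry.get_state();R=Ro.from_quat(s["tcp_rot"]);N,up,rt=dirs(P['dimmer'])
x=R.apply([1,0,0]);print("t",s["time"],s["eef_pos"],"angle",np.degrees(np.arctan2(x@rt,x@up)),s["contact_force"].round(1),"Mtool",R.inv().apply(s["wrist_torque"]).round(2),s["opening"],s["finger_force"],s["qpos"].round(2))
E
python3 st.py
```

```text
t 7.5 [0.49033673 0.28484288 0.07720399] angle 10.892381291932066 [-2.1 -0.4  1.5] Mtool [ 0.01  0.04 -0.11] 0.1434710795382298 31.771268248558044 [ 0.26  0.47  1.64  0.17  1.53 -1.1 ]
```

Emit:
arm_command(series=[0,0,0,0,0,-5,1,0,0,0,0,0,-8,1,0,0,0,0,0,-11,1,0,0,0,0,0,-11,1,0,0,0,0,0,-11,1])

```text
time: 7.92
eef_pos: [0.4903, 0.285, 0.0772]
tcp_rot: [0.035, 0.965, 0.011, -0.259]
contact_force: [-0.7, 1.7, 0.1]
opening: 0.142
finger_force: 31.8
```

```bash
python3 st.py
```

```text
t 7.9167 [0.49034135 0.28495839 0.0771876 ] angle 0.15535889951626244 [-0.7  1.7  0.1] Mtool [-0.27  0.03 -0.06] 0.1415107038950997 31.76634907722473 [ 0.26  0.47  1.64  0.17  1.53 -1.29]
```

Emit:
arm_command(series=[0,0,0,0,0,-2,1,0,0,0,0,0,-4,1,0,0,0,0,0,-4,1,0,0,0,0,0,-4,1])

```text
time: 8.25
eef_pos: [0.4904, 0.285, 0.0772]
tcp_rot: [0.002, 0.966, 0.02, -0.259]
contact_force: [0.0, 2.4, 1.7]
opening: 0.138
finger_force: 47.5
```

```bash
python3 st.py
```

```text
t 8.25 [0.49035354 0.2849802  0.07724032] angle -3.7012342374213483 [0.  2.4 1.7] Mtool [-0.4   0.04  1.02] 0.1380965251513732 47.505925772711635 [ 0.26  0.47  1.64  0.17  1.53 -1.35]
```

Torque jumped to 1.0 Nm at the stop, so the dimmer is at zero. Release and retreat.

Emit:
arm_command(series=[0,0,0,0,0,0,0.4,0,0,0,0,0,0,0.4,0,0,0,0,0,0,0.4,0,0,0,0,0,0,0.4,0,0,-3,0,0,0,0.4,0,0,-7,0,0,0,0.4,0,0,-11,0,0,0,0.4,0,0,-15,0,0,0,0.4,0,0,-19,0,0,0,0.4,0,0,-22,0,0,0,0.4])

```text
time: 9.08
eef_pos: [0.6021, 0.2757, 0.2711]
tcp_rot: [-0.0, 0.966, 0.02, -0.257]
contact_force: [0.1, 0.9, -0.4]
opening: 0.602
finger_force: 0.0
```

```bash
python3 - <<'E'
from h import *
from plant import telemetry,vision
import st
c=vision.read_camera("side")["color"]
cv2.imwrite("pics/raw1.png",c)
# white mark / bar check without viewing: brightest (mark) pixels around the handle
N,up,rt=dirs(P['dimmer']); c0=U2W(P['dimmer'],np.array([-.023,0,.0887]))
b=c[250:292,200:250].astype(int); print((b.max(2)))[:0] if 0 else None
L=.027
for n in('main',):
    pos,R,Z=lever(n,4.2,flip=1); pos=pos-Z*L
    print(n,pos+.12*Z,"rel standoff",rel(pos+.12*Z,R))
E
```

```text
t 9.0833 [0.60207041 0.27566075 0.27105855] angle -3.9891362099988465 [ 0.1  0.9 -0.4] Mtool [ 0.02 -0.21 -0.02] 0.6024340085022087 0.0 [ 0.21  0.52  1.21  0.15  1.91 -1.34]
main [ 0.55670771 -0.2949056   0.20091678] rel standoff (array([  1.2 , -57.34,   6.58]), array([2.5, 0.8, 0.4]))
```

```bash
python3 - <<'E'
from h import *
P['main'][1]-=.003; pickle.dump(P,open("P.pkl","wb"))
pos,R,Z=lever('main',4.2,lean=37); pos=pos-Z*.027
print(pos, pos+.2*Z,rel(pos+.2*Z,R))
E
```

```text
[ 0.49205589 -0.29828791  0.10007345] [ 0.61241679 -0.29757617  0.25980055] (array([ -0.78, -57.31,  -1.28]), array([2.5, 7.8, 0.5]))
```

Emit:
arm_command(series=[-0.8,-36,-3,2.5,7.8,0.5,0.4,-0.8,-36,-3,2.5,7.8,0.5,0.4,-0.8,-36,-3,2.5,7.8,0.5,0.4,-0.8,-36,-3,2.5,7.8,0.5,0.4,-0.8,-36,-3,2.5,7.8,0.5,0.4,-0.8,-36,-3,2.5,7.8,0.5,0.4,-0.8,-36,-3,2.5,7.8,0.5,0.4,-0.8,-36,-3,2.5,7.8,0.5,0.4,-0.8,-36,-3,2.5,7.8,0.5,0.4])

```text
time: 9.88
eef_pos: [0.6183, -0.0888, 0.2751]
tcp_rot: [-0.002, 0.946, -0.003, -0.324]
contact_force: [0.5, 1.2, -0.3]
opening: 0.6
finger_force: 0.0
```

```bash
python3 - <<'E'
from h import *
import st
pos,R,Z=lever('main',4.2,lean=37); pos=pos-Z*.027
print(rel(pos+.14*Z,R))
E
```

```text
t 9.8833 [ 0.61826326 -0.08878706  0.27505411] angle -3.1900109087585355 [ 0.5  1.2 -0.3] Mtool [-0.07 -0.29 -0.  ] 0.6003249017777227 0.0 [-0.24  0.54  1.2  -0.17  2.03 -1.84]
(array([ -0.52, -20.86,   7.69]), array([-0.1, -0.8, -0.2]))
```

Emit:
arm_command(series=[-0.5,-12,3,0,-0.8,0,0.3,-0.5,-12,3,0,-0.8,0,0.3,-0.5,-12,3,0,-0.8,0,0.3,-0.5,-20.8,7.7,0,-0.8,0,0.3,-0.5,-20.8,7.7,0,-0.8,0,0.3,-0.5,-20.8,7.7,0,-0.8,0,0.3,-0.5,-20.8,7.7,0,-0.8,0,0.3,-0.5,-20.8,7.7,0,-0.8,0,0.3])

```text
time: 10.55
eef_pos: [0.5763, -0.2935, 0.2111]
tcp_rot: [-0.003, 0.948, -0.001, -0.318]
contact_force: [1.0, -0.4, 0.2]
opening: 0.702
finger_force: 0.0
```

```bash
python3 - <<'E'
from h import *
import st
from plant import vision
pos,R,Z=lever('main',4.2,lean=37); pos=pos-Z*.027
print(rel(pos,R))
for th in(20,40,55.8):
    q,R,Z=lever('main',th,lean=37); print(th,(R.inv().apply(q-Z*.027-pos)*100).round(1))
a=vision.read_camera("side")["color"][100:220,250:410]
b=vision.read_camera("top")["color"][150:270,290:450]
cv2.imwrite("pics/g.png",np.hstack([cv2.resize(x,(400,300),interpolation=3) for x in(a,b)]))
E
```

```text
t 10.55 [ 0.57633408 -0.29351215  0.21111105] angle -3.338220331321287 [ 1.  -0.4  0.2] Mtool [-0.05 -0.28 -0.04] 0.7020209682264923 0.0 [-0.5   0.6   1.24 -0.31  1.87 -2.08]
(array([ 0.03, -0.42, 13.94]), array([-0. , -0.1, -0. ]))
20 [-1.2 -0.  -0.6]
40 [-2.9 -0.  -0.8]
55.8 [-4.1 -0.  -0.5]
```

Emit:
arm_command(series=[0,-0.4,4,0,0,0,0.3,0,-0.4,8,0,0,0,0.3,0,-0.4,11,0,0,0,0.3,0,-0.4,13,0,0,0,0.3,0,-0.4,13.9,0,0,0,0.3,0,-0.4,13.9,0,0,0,0.3,0,-0.4,13.9,0,0,0,0.3], force=20)

```text
time: 11.23
eef_pos: [0.4948, -0.2976, 0.1024]
tcp_rot: [-0.004, 0.949, -0.003, -0.316]
contact_force: [-0.8, 0.4, 0.4]
opening: 0.703
finger_force: 0.0
```

Emit:
arm_command(series=[0,0,0,0,0,0,0.6,0,0,0,0,0,0,0.8,0,0,0,0,0,0,1,0,0,0,0,0,0,1,0,0,0,0,0,0,1,0,0,0,0,0,0,1])

```text
time: 11.73
eef_pos: [0.4953, -0.2972, 0.103]
tcp_rot: [-0.003, 0.949, -0.002, -0.316]
contact_force: [3.5, 4.3, 4.0]
opening: 0.343
finger_force: 22.4
```

```bash
python3 - <<'E'
from h import *
import st
pos,R,Z=lever('main',4.2,lean=37); pos=pos-Z*.027
print(rel(pos,R))
E
```

```text
t 11.7333 [ 0.49529414 -0.29722491  0.10300555] angle -3.3642857212580664 [3.5 4.3 4. ] Mtool [-0.79 -0.24  0.06] 0.3430469104596911 22.423724234104156 [-0.56  0.54  1.53 -0.33  1.63 -2.06]
(array([ 0.08, -0.1 ,  0.43]), array([-0.1,  0.2, -0. ]))
```

The opening is 29 mm, the paddle's width, so it is gripped. Pulling along the arc to OFF.

Emit:
arm_command(series=[0,0,0,0,0,0,1,-0.6,0,-0.3,0,0,0,1,-1.2,0,-0.5,0,0,0,1,-2,0,-0.7,0,0,0,1,-2.9,0,-0.7,0,0,0,1,-3.5,0,-0.6,0,0,0,1,-4.1,0,-0.4,0,0,0,1,-4.3,0,-0.3,0,0,0,1,-4.3,0,-0.3,0,0,0,1], force=60)

```text
time: 12.48
eef_pos: [0.5318, -0.2972, 0.0794]
tcp_rot: [-0.003, 0.949, -0.002, -0.316]
contact_force: [5.4, 3.3, 4.0]
opening: 0.289
finger_force: 58.4
```

```bash
python3 - <<'E'
from h import *
import st
pos,R,Z=lever('main',55.8,lean=37); pos=pos-Z*.027
print(rel(pos,R))
E
```

```text
t 12.4833 [ 0.531803   -0.29717324  0.07940906] angle -3.3865510686751463 [5.4 3.3 4. ] Mtool [-0.7  -0.52 -0.  ] 0.28949853986136576 58.384618163108826 [-0.53  0.63  1.44 -0.32  1.64 -2.04]
(array([ 0.27, -0.09,  0.23]), array([-0.1,  0.2,  0. ]))
```

Emit:
arm_command(series=[0,0,0,0,0,0,0.8,0,0,0,0,0,0,0.6,0,0,0,0,0,0,0.3,0,0,0,0,0,0,0.3,0,0,0,0,0,0,0.3,0,0,-3,0,0,0,0.3,0,0,-7,0,0,0,0.3,0,0,-11,0,0,0,0.3,0,0,-15,0,0,0,0.3,0,0,-18,0,0,0,0.3])

```text
time: 13.32
eef_pos: [0.6393, -0.297, 0.2247]
tcp_rot: [-0.003, 0.949, -0.003, -0.316]
contact_force: [0.5, -1.5, 0.7]
opening: 0.699
finger_force: 0.0
```

```bash
python3 - <<'E'
from h import *
import st
from plant import vision
a=vision.read_camera("side")["color"];b=vision.read_camera("top")["color"]
pickle.dump((a,b),open("g.pkl","wb"))
r=lambda x,v,u,h,w,s:cv2.resize(x[v:v+h,u:u+w],(w*s,h*s),interpolation=3)
# dimmer side, main side (5x) ; dimmer top, main top
row1=np.hstack([r(a,240,185,75,80,5),r(a,120,285,75,80,5)])
row2=np.hstack([r(b,190,115,45,80,5),r(b,190,320,45,80,5)])
cv2.imwrite("pics/h.png",np.vstack([row1,row2]))
E
```

```text
t 13.3167 [ 0.63930204 -0.29700111  0.22474615] angle -3.3081039269943315 [ 0.5 -1.5  0.7] Mtool [ 0.02 -0.3  -0.03] 0.6991027740057241 0.0 [-0.47  0.73  1.02 -0.3   1.96 -2.08]
```

View pics/h.png

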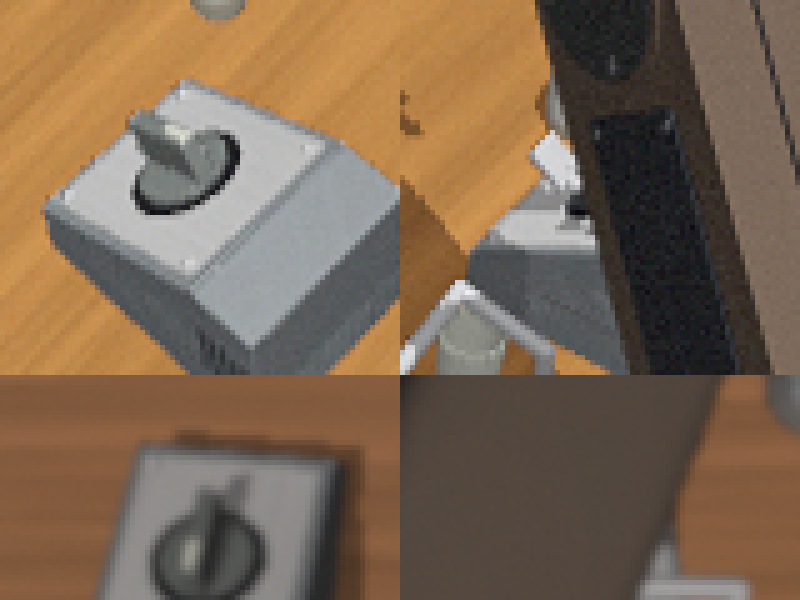

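The dimmer bar now points straight up the slope with the mark uppermost (crop 180,130). The paddle tip at (547,145) maps to side pixel (314,149), which matches OFF (312,148) and not ON (324,148). Next is the standby lever.

```bash
python3 - <<'E'
from h import *
pos,R,Z=lever('standby',55.8,grip=.051,lean=37); pos=pos-Z*.027
print(pos,pos+.14*Z,rel(pos+.14*Z,R))
for th in(40,20,4.2):
    q,R,Z=lever('standby',th,grip=.051,lean=37); print(th,(R.inv().apply(q-Z*.027-pos)*100).round(1))
E
```

```text
[ 0.51774998 -0.00451854  0.08086861] [0.60166751 0.00300489 0.19267758] (array([ 1.05, 30.11,  4.82]), array([ 2.4,  0.5, -4. ]))
40 [ 1.4  0.  -0.3]
20 [ 3.1 -0.  -0. ]
4.2 [4.4 0.  0.5]
```

Emit:
arm_command(series=[1,22,0,2.4,0.5,-4,0.4,1,22,0,2.4,0.5,-4,0.4,1,22,0,2.4,0.5,-4,0.4,1,22,0,2.4,0.5,-4,0.4,1,22,0,2.4,0.5,-4,0.4,1,30.1,4.8,2.4,0.5,-4,0.4,1,30.1,4.8,2.4,0.5,-4,0.4,1,30.1,4.8,2.4,0.5,-4,0.4,1,30.1,4.8,2.4,0.5,-4,0.4,1,30.1,4.8,2.4,0.5,-4,0.4], force=20)

```text
time: 14.25
eef_pos: [0.5973, 0.0046, 0.1869]
tcp_rot: [-0.044, 0.945, -0.011, -0.323]
contact_force: [0.8, -0.7, -0.1]
opening: 0.603
finger_force: 0.0
```

```bash
python3 - <<'E'
from h import *
import st
pos,R,Z=lever('standby',55.8,grip=.051,lean=37); pos=pos-Z*.027
print(rel(pos,R))
E
```

```text
t 14.25 [0.59725787 0.00459294 0.18685807] angle -7.437792588568898 [ 0.8 -0.7 -0.1] Mtool [ 0.02 -0.24  0.01] 0.6026179148828514 0.0 [-0.11  0.54  1.36 -0.12  1.88 -1.77]
(array([-0.15, -0.26, 13.28]), array([ 0.3, -0.7,  0.3]))
```

Emit:
arm_command(series=[-0.1,-0.3,4,0,-0.7,0,0.4,-0.1,-0.3,8,0,-0.7,0,0.4,-0.1,-0.3,11,0,-0.7,0,0.4,-0.1,-0.3,13.4,0,-0.7,0,0.4,-0.1,-0.3,13.4,0,-0.7,0,0.4,-0.1,-0.3,13.4,0,-0.7,0,0.4])

```text
time: 14.75
eef_pos: [0.518, -0.0069, 0.0811]
tcp_rot: [-0.042, 0.948, -0.01, -0.316]
contact_force: [-0.4, 0.7, 0.7]
opening: 0.596
finger_force: 0.0
```

Emit:
arm_command(series=[0,0,0,0,0,0,0.6,0,0,0,0,0,0,0.8,0,0,0,0,0,0,1,0,0,0,0,0,0,1,0,0,0,0,0,0,1,0,0,0,0,0,0,1])

```text
time: 15.25
eef_pos: [0.5211, -0.0035, 0.0836]
tcp_rot: [-0.043, 0.949, -0.009, -0.313]
contact_force: [1.9, 5.2, 2.5]
opening: 0.223
finger_force: 19.4
```

```bash
python3 - <<'E'
from h import *
import st
pos,R,Z=lever('standby',55.8,grip=.051,lean=37); pos=pos-Z*.027
print(rel(pos,R))
E
```

```text
t 15.25 [ 0.52109007 -0.00352599  0.08363153] angle -7.493305390152027 [1.9 5.2 2.5] Mtool [-0.91 -0.25  0.01] 0.22339894894053425 19.432295858860016 [-0.13  0.49  1.65 -0.12  1.64 -1.76]
(array([ 0.11, -0.07,  0.42]), array([0.5, 0.5, 0.2]))
```

The opening is 19 mm on the 21 mm ball, so it is gripped. Pushing up along the arc.

Emit:
arm_command(series=[0,0,0,0,0,0,1,0.7,0,-0.2,0,0,0,1,1.4,0,-0.2,0,0,0,1,2.3,0,-0.1,0,0,0,1,3.1,0,0.1,0,0,0,1,3.8,0,0.3,0,0,0,1,4.4,0,0.5,0,0,0,1,4.6,0,0.6,0,0,0,1,4.6,0,0.6,0,0,0,1], force=40)

```text
time: 16.0
eef_pos: [0.4784, -0.0095, 0.1046]
tcp_rot: [-0.043, 0.948, -0.011, -0.315]
contact_force: [-1.1, 1.0, 0.6]
opening: -0.003
finger_force: 0.0
```

```bash
python3 - <<'E'
from h import *
import st
pos,R,Z=lever('standby',4.2,grip=.051,lean=37); pos=pos-Z*.027
print(rel(pos,R))
E
```

```text
t 16.0 [ 0.47836028 -0.00952534  0.10455594] angle -7.40102691015481 [-1.1  1.   0.6] Mtool [ 0.01 -0.3  -0.04] -0.0026997856738190966 0.0 [-0.15  0.38  1.75 -0.14  1.64 -1.78]
(array([-0.19,  0.15,  0.05]), array([0.3, 0.2, 0.2]))
```

The ball slipped out: opening is now about 0. I'll back off and locate the ball numerically.

Emit:
arm_command(series=[0,0,-3,0,0,0,1,0,0,-7,0,0,0,1,0,0,-11,0,0,0,1,0,0,-14,0,0,0,1,0,0,-14,0,0,0,1])

```text
time: 16.42
eef_pos: [0.5669, -0.0033, 0.2218]
tcp_rot: [-0.043, 0.95, -0.012, -0.31]
contact_force: [-0.4, 0.6, 1.5]
opening: 0.001
finger_force: 0.0
```

```bash
python3 - <<'E'
from h import *
import st
from plant import vision
a=vision.read_camera("side")["color"]; a0=d["side"]["color"]
for nm,th in(("on",4.2),("off",55.8)):
    s_=np.radians(th);g=U2W(P['standby'],np.array([-.023-.052*np.sin(s_),0,.0887+.052*np.cos(s_)]));u,v=proj("side",g)[0].round().astype(int);print(nm,u,v)
# gray windows spanning both, initial vs now
for im in(a0,a): print(cv2.cvtColor(im,6)[192:212:1,262:292:1])
E
```

```text
t 16.4167 [ 0.56688261 -0.00331307  0.22184752] angle -7.363443854035244 [-0.4  0.6  1.5] Mtool [ 0.05 -0.23 -0.  ] 0.0009225248552684936 0.0 [-0.12  0.43  1.44 -0.13  1.88 -1.78]
on 279 200
off 269 199
[[140 146 151 151 151 150 154 150 149 150 147 144 146 148 147 148 142 141
  146 144 131 185 212 217 210 183 144 158 161 159]
 [141 149 150 148 150 151 153 148 146 147 143 145 148 144 146 142 139 144
  144 146 158 209 216 211 191 142 149 160 129 121]
 [149 150 145 144 152 152 145 148 146 142 143 145 148 143 143 144 145 145
  143 162 202 216 215 198 154 146 157 126  97  96]
 [151 149 148 151 148 147 145 148 143 142 146 146 146 142 145 144 145 143
  148 195 216 214 201 159 151 157 155  98  97  95]
 [146 148 151 150 149 147 144 141 127 143 141 144 142 142 143 142 143 142
  186 212 215 206 171 153 152 154 157  97  95  95]
 [147 149 149 145 144 155 187 198 196 158 143 143 141 142 142 147 136 185
  214 214 194 181 142 153 150 155 152  99 102  92]
 [149 147 149 148 141 182 209 217 218 196 136 137 144 141 143 150 135 200
  227 230 204 161 141 150 153 154 152  96  90  91]
 [149 146 150 147 135 
[... 3404 characters left out ...]
135 154 160 136  69  64
   68  76 100  91 122 140 131 115 130 146 158 165]
 [ 98  95  99  95 110 139 142 141 138 141 143 138 105 138 146  97  66  66
   71  71  64  25  68 143 141 132 118 125 138 154]
 [100  97  93 104 136 141 141 138 140 137 141 141 133 113  93  60  66  71
   71  72  67  35  18 107 139 141 132 131 120 135]
 [ 95  89 103 132 145 142 140 141 139 138 140 142 142  91  53  52  60  73
   73  68  54  18  13  81 137 139 139 140 137 125]
 [ 84  90 121 145 144 139 141 142 140 140 141 142 129  62  49  54  55  60
   72  52  34  24  10 105 140 138 137 138 138 134]
 [ 85 119 137 140 140 141 140 142 139 141 139 145 103  35  35  42  43  47
   52  32  18  15  67 133 144 140 138 140 136 138]]
```

The ball is unchanged at OFF, at side pixel (269,199). Rather than rely on friction again, I'll push it positively with closed fingers from the down-slope side.

```bash
python3 - <<'E'
from h import *
pos,R,Z=lever('standby',55.8,grip=.052,lean=37); pos=pos-Z*.020-R.apply([.032,0,0])
print(pos,rel(pos+.10*Z,R),rel(pos,R))
E
```

```text
[ 0.54822388 -0.00178647  0.06776306] (array([-7.76,  0.25,  3.15]), array([0.2, 0.6, 0.1])) (array([-7.66,  0.21, 13.15]), array([0.2, 0.6, 0.1]))
```

Emit:
arm_command(series=[-4,0.2,0,0,0.6,0,1,-7.7,0.2,2,0,0.6,0,1,-7.7,0.2,2,0,0.6,0,1,-7.7,0.2,5,0,0.6,0,1,-7.7,0.2,8,0,0.6,0,1,-7.7,0.2,11,0,0.6,0,1,-7.7,0.2,13.1,0,0.6,0,1,-7.7,0.2,13.1,0,0.6,0,1,-7.7,0.2,13.1,0,0.6,0,1])

```text
time: 17.22
eef_pos: [0.5428, -0.0011, 0.0643]
tcp_rot: [-0.043, 0.946, -0.011, -0.323]
contact_force: [0.2, 0.6, 1.1]
opening: 0.003
finger_force: 0.0
```

```bash
python3 - <<'E'
from h import *
import st
pos,R,Z=lever('standby',55.8,grip=.052,lean=37); pos=pos-Z*.020
print(rel(pos,R))
pos,R,Z=lever('standby',4.2,grip=.052,lean=37); pos=pos-Z*.020
print(rel(pos,R))
E
```

```text
t 17.2167 [ 0.54284761 -0.00108628  0.06431038] angle -7.365950304280885 [0.2 0.6 1.1] Mtool [ 0.01 -0.33 -0.04] 0.0027199381094601743 0.0 [-0.12  0.56  1.58 -0.12  1.65 -1.75]
(array([ 2.99, -0.1 , -0.56]), array([ 0.4, -0.6,  0.2]))
(array([ 7.48, -0.09,  0.04]), array([ 0.4, -0.6,  0.2]))
```

Emit:
arm_command(series=[1,-0.1,-0.4,0,0,0,1,1.8,-0.1,-0.4,0,0,0,1,2.6,-0.1,-0.4,0,0,0,1,3.4,-0.1,-0.2,0,0,0,1,4.2,-0.1,0,0,0,0,1,4.8,-0.1,0,0,0,0,1,4.8,-0.1,0,0,0,0,1])

```text
time: 17.8
eef_pos: [0.5064, -0.0057, 0.0959]
tcp_rot: [-0.043, 0.946, -0.011, -0.32]
contact_force: [-0.3, 0.4, 0.3]
opening: 0.003
finger_force: 0.0
```

```bash
cat > ck.py <<'E'
from h import *
import st
from plant import vision
a=vision.read_camera("side")["color"];cv2.imwrite("pics/raw2.png",a)
pos,R,Z=lever('standby',4.2,grip=.052,lean=37); pos=pos-Z*.020
print(rel(pos,R)); print(cv2.cvtColor(a,6)[186:212,262:292])
E
python3 ck.py
```

```text
t 17.8 [ 0.5063731  -0.00572179  0.09588396] angle -7.355887575830966 [-0.3  0.4  0.3] Mtool [ 0.02 -0.29  0.01] 0.0034801838135206965 0.0 [-0.14  0.45  1.67 -0.13  1.66 -1.77]
(array([2.7 , 0.02, 0.25]), array([ 0.3, -0.4,  0.2]))
[[ 34  36  36  40  41  30  43  36  37  37  58 148 152 158 154 151 147 150
  151 149 150 149 144 147 149 142 138 150 155 147]
 [ 40  31  37  43  27  32  41  38  43  26  71 162 158 154 151 145 148 149
  150 149 147 146 145 148 129 138 147 151 147 131]
 [ 35  31  30  30  43  43  39  33  39  33  67 162 156 151 149 146 149 152
  149 147 147 145 147 148 130 146 151 153 139 139]
 [ 34  27  29  27  42  44  39  23  40  37  68 158 152 148 149 148 151 152
  143 147 144 144 149 141 144 152 151 140 131 158]
 [ 38  39  32  27  41  43  42  38  34  53  45 137 150 149 148 152 149 147
  144 143 145 149 139 140 149 154 141 124 153 162]
 [ 38  38  40  43  33  32  42  37  54  97  76 109 147 149 148 147 146 146
  143 147 149 143 137 150 155 149 132 148 160 164]
 [ 35  40  37  42  22  35  34  39  78  67 127  93 114 151 150 145 147 146
  145 147 139 138 149 153 149 131 136 160 16
[... 1682 characters left out ...]
135 138 140 114  61 118
  119 130  97  86 121 136 133 115 127 144 154 162]
 [ 92  90  93  94 111 135 141 140 139 139 139 138 139 138 113  74  56 116
  121 122  62  34  64 140 136 129 118 121 137 152]
 [ 94  92  94 101 134 143 139 137 139 137 137 139 140 127  70  62  66 102
  126 116  72  36  15 104 137 137 133 129 122 131]
 [ 97  95 100 132 142 140 136 141 137 140 138 141 144  93  51  46  59  75
   93  82  54  25  25  76 139 137 136 137 130 125]
 [ 78  94 119 142 142 138 138 141 139 139 137 141 124  65  53  48  54  63
   67  56  27  18  19 102 140 136 138 138 134 133]
 [ 81 117 135 140 137 138 137 138 141 138 140 144 100  43  36  47  42  48
   49  33  19  12  70 133 140 136 139 134 139 136]]
```

The rod now stands at columns 279–281, which is the ON pose, and the tool feels no contact. Retreat clear and check.

Emit:
arm_command(series=[-1,0,0,0,0,0,1,-2,0,-3,0,0,0,1,-2,0,-7,0,0,0,1,-2,0,-11,0,0,0,1,-2,0,-15,0,0,0,1,-2,0,-19,0,0,0,1,-2,0,-20,0,0,0,1])

```text
time: 18.43
eef_pos: [0.6483, 0.0055, 0.2461]
tcp_rot: [-0.043, 0.948, -0.012, -0.316]
contact_force: [0.2, -1.6, 1.4]
opening: 0.003
finger_force: 0.0
```

```bash
python3 - <<'E'
from h import *
import st
from plant import vision
a=vision.read_camera("side")["color"];g=cv2.cvtColor(a,6).astype(int);g0=cv2.cvtColor(d["side"]["color"],6).astype(int)
print(g[192:210,262:286])
# bystanders: correlate a patch around each with the first picture
N={"bottle":(.604,.139,.03),"counter":(.411,.145,.03),"beaker":(.52,-.144,.06),"cone":(.697,-.154,.07),"cyl foot":(.736,.163,0.01),"calc":(.729,.002,.01),"screw":(.539,.489,.01),"jar":(.615,-.472,.05),"main tip":(.567,-.298,.124)}
for k,X in N.items():
    u,v=proj("side",X)[0].round().astype(int); 
    t=g0[v-9:v+9,u-9:u+9].astype(np.float32);w=g[v-15:v+15,u-15:u+15].astype(np.float32)
    m=cv2.minMaxLoc(cv2.matchTemplate(w,t,cv2.TM_CCOEFF_NORMED)); print(k,(u,v),round(m[1],2),m[3][0]-6,m[3][1]-6)
E
```

```text
t 18.4333 [0.64825507 0.00553923 0.24605164] angle -7.365614317417661 [ 0.2 -1.6  1.4] Mtool [-0.01 -0.3  -0.02] 0.0030252388632874406 0.0 [-0.1   0.61  1.16 -0.12  2.01 -1.78]
[[146 148 155 153 150 155 153 157 155 152 148 148 150 150 148 149 147 145
  146 150 138 142 149 156]
 [115 156 156 153 154 158 154 151 154 151 148 147 152 150 147 148 146 149
  149 152 135 147 154 154]
 [ 93 124 124 156 157 152 153 152 150 146 145 148 148 147 149 145 149 145
  150 140 146 155 153 143]
 [104 100  93 118 155 153 154 150 148 144 150 151 144 149 146 148 148 149
  140 142 150 153 145 130]
 [ 98  99 104  98 121 156 151 148 148 150 150 148 146 145 149 147 150 142
  142 151 154 145 136 150]
 [101 100 100 101  95 122 120 150 153 150 149 145 145 148 147 152 136 145
  151 155 147 133 138 157]
 [102  98  97  97  97  98  94 118 119 149 150 149 148 149 149 142 123 142
  161 161 148 125 151 154]
 [101 100 101  98 103  97  94  97  96 105 142 129 129 128 128 127 117 134
  149 162 162 151 151 135]
 [ 99 101 100 103  97 100 100  94  92  83 128 149 136 131 130 122 133 129
  129 150 161 161 158 144]
 [100  98 103 
[... 610 characters left out ...]
111 140 142 141 140 141 137 140 142 141 115  75  58 116
  122 123  66  35  64 143]
 [ 96  96  92 101 134 141 141 139 139 138 140 138 142 130  74  66  66 104
  127 115  70  39  16 105]
 [ 97  94 103 131 138 142 139 140 136 141 140 138 143  98  51  50  61  76
   92  85  50  19  25  80]]
bottle (np.int64(228), np.int64(234)) 1.0 0 0
counter (np.int64(275), np.int64(267)) 0.87 0 0
beaker (np.int64(298), np.int64(190)) 0.81 0 0
cone (np.int64(261), np.int64(165)) 1.0 0 0
cyl foot (np.int64(195), np.int64(223)) 1.0 0 0
calc (np.int64(228), np.int64(196)) 0.88 0 0
screw (np.int64(163), np.int64(332)) 1.0 0 0
jar (np.int64(323), np.int64(135)) 0.5 4 1
main tip (np.int64(312), np.int64(148)) 0.02 6 6
```

```bash
python3 -c "
from plant import ctrl
print(ctrl.sign_off())"
```

```text
the job is handed in; nothing more can be done
None
```

I turned the dimmer to its zero stop, flipped the main lever to OFF, then the standby lever to ON, and handed the job in at 18.5 s. The bystanders visible at the end had not moved, but the arm probably hid the jar and the main lever then; I had seen that lever at OFF earlier, and the arm never went near the jar.

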